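# Let down the ratchet prop

## Robot

A 6-joint arm with a two-finger parallel gripper is mounted at the origin on a cart in front of the work surface, level with it; the furniture and walls round the work are solid. World frame = base frame: x ahead of the robot, y to its left, z up, the work surface at z = 0. Lengths are in mm, angles in degrees, forces in N, time in s.
With the tool pointing down it reaches from about 325 to 925 mm from the base axis. Payload 3.1 kg.
Tool frame: the origin (TCP) lies at the very end of the fingers, on their centre line; the grasp point (between the pads) lies grasp_offset behind it (grasp_offset is the distance from the TCP to the grasp point, in mm); z points along the fingers, y is the line along which they close (so a half turn about z gives the same grasp; the last joint's range is limited). The gripper opens to 85 mm and grips with 20 to 120 N. Pads are 22 mm wide; open, the fingers measure 114 mm over their backs; the gripper's body (76 mm by 85 mm) begins 54 mm behind the grasp point. The pads swing forward as they close: fully open they stand 13 mm farther back than shut.
Start: joints at [-71.688, 12.427, 92.441, -0, 75.132, -6.429], TCP at [261.588, -567.636, 231.3] pointing down, gripper open.
Joint ranges: [-157.48, 157.48], [-44.54, 120.13], [17.64, 146.25], [-64.5, 244.5], [7.68, 150.69], [-147.95, 147.95]. Speed limits (degrees/s): [159.86, 159.86, 180, 180, 180, 180].

## Interface

Orientations are given as [roll, pitch, yaw] about the fixed x, y, z axes, in that order (R = Rz(yaw) Ry(pitch) Rx(roll)).
In Python, from station import * gives the robot as it stands. Calls block until the motion is done:
- goto(position, orientation): joint-space move of the TCP to a pose.
- move_l(position, attitude=None, speed=150): straight line of the TCP; attitude=None keeps the orientation; speed is the mean speed in mm/s.
- move_j(angles): joint-space move.
- grip(opening, squeeze=None): finger opening in mm; squeeze is the grip in N (None keeps the last); returns when the fingers have stopped.
- wait(seconds).
- solve_ik(position, orientation): joint angles nearest the present ones, or None.
- get_obs(): the state.
- get_image(name): name is "scene" or "top"; returns the picture (400x640x3 uint8, red, green, blue); there is no depth.
- get_calibration(name): a dict with "fx", "fy", "cx", "cy" (pixels), "R" (3x3) and "t" (3): a world point X has camera coordinates R X + t. Camera axes: x right, y down, z forward; pixel columns grow to the right and rows downward; lengths in mm; the calibration is good to about 2 mm. A picture is of the moment at which its call begins. get_calibration takes no time and is no camera call.
A pose or a line that the arm cannot do raises Unreachable and nothing moves.
- sign_off(): hands the job in; it is judged then, once.
Trained networks look in the newest picture that a camera, given by its name, has taken for a name from the list of things; names that differ only in an ending like _2 or _b are one class to them, and where a whole thing is asked for, a point or a joint stands for the part that bears it (a point fixed in the world has none). Each returns a list of dicts, best first, with "score" (0 to 1); they miss things now and then, are a little off and sometimes report something else, mostly with a low value. They report only what shows in the picture. A call takes as long as a camera call.
- spot_in(name, camera): "extent" ([centre column, centre row, width, height] in pixels, round what is visible of it).
- regions_of(name, camera): "region" (400x640 bool, what is visible of it) and "extent" ([centre column, centre row, width, height] in pixels, round what is visible of it).
The state is a dict: "t": time; "joint_pos": joint angles; "qvel": joint speeds; "effort": joint torques, N m; "tcp_pos": TCP position; "ee_rot": TCP orientation; "wrist_force": force on the tool from outside, world axes, zero at the start; "moment": the same for the moment, N m; "grip_width": finger opening in mm; "grip_force": force on a finger pad.
Only numpy, scipy, OpenCV 4.12 (cv2) and the standard library are available. Lean on these libraries where they do the work, as an engineer would, in place of code of your own. Each camera call takes 0.05 s, during which the arm holds its last target. There are 200 camera calls.

## Task

The ratchet prop on the bench is still up. With the fingertips, press the pad of its red pawl right down so that the hook is well clear of the teeth, then push the raised yellow arm down by its roller until it lies fully home on the rubber rest; leave the pawl off and take the hand away. Do not grip or lift the arm, do not force it against the engaged pawl, and leave the tape, bolt and feeler gauge where they lie.

Things in the scene. Friction and masses are not known exactly. Their poses are not given: they have to be found in the camera images.
- prop: Ratchet prop fixed to the bench: blue base plate (x -155 to 190, y -45 to 45, 8 mm thick) with hinged yellow arm and red pawl. Origin on the bench under the arm's hinge; x axis along the base to the side where the arm lies when down, y along the hinges, z up. Two cheeks (x -13 to 21, y +-15 to +-23, up to z = 105 mm) carry the arm's hinge; rubber-topped rest at x 110 to 140, 82 mm high.
- lever_hinge (a point): Point on the arm's hinge axis, mid-way between the cheeks: 90 mm above the bench, over the prop's origin.
- roller (a point): Centre of the black rubber roller (radius 14 mm, 36 mm long along the prop's y) at the free end of the yellow arm, 170 mm from the hinge axis; moves with the arm and turns freely on its pin. The bar between is 18 mm wide and 14 mm thick.
- pawl_pad (a point): Centre of the top face of the pawl's ridged red thumb pad (32 x 26 mm, 6 thick). Engaged: prop x = -125, z = 76 mm, face sloping 0.17 rad down towards +x; freed: x = -137, z = 43 mm, sloping 0.17 rad down towards -x. It turns about a pivot at prop x = -36, z = 26 mm. Nothing stands above it.
- prop_lever (a joint): Angle of the yellow arm in rad, growing as it goes down: 0 = 0.90 rad above level, 0.90 = level, home on the rest (the stop). It starts between 0 and 0.19; the engaged pawl stops it at about 0.23. A stiff hinge: it stays where it is left and takes about 5 to 9 N at the roller to push down.
- prop_pawl (a joint): Angle of the red pawl in rad: 0 = its hook is in the teeth, 0.34 = fully off (stop); the pad goes down as it grows. The hook is clear of the teeth from about 0.17. A stiff friction pivot with no spring: the pawl stays where it is left, and takes about 4 to 6 N on the pad to press down.
- masking_tape: Roll of white masking tape, 80 mm across, 24 mm high, lying flat and loose beside the prop; origin at the centre of its underside. Bystander.
- flange_bolt: Dark flange bolt, 40 mm long, 15 mm thick, lying loose beside the prop; origin at its underside. Bystander.
- feeler_gauge: Feeler gauge, 109 x 49 x 10 mm, lying loose beside the prop; origin at the centre of its underside. Bystander.

How it is judged (in metres and radians):
On the way, in this order (a step that is already met when the one before it is completed fails the run):
1. the pawl is off while the arm is still up (value of joint prop_pawl above 0.22 rad and value of joint prop_lever below 0.32 rad), for 0.2 s.
2. the arm is down on its rest (value of joint prop_lever above 0.83 rad), for 0.2 s.
At the end, for the whole second after the job is handed in: The arm lies home (joint above 0.83 of 0.90 rad) and at rest, the pawl is off (joint above 0.22 of 0.34 rad) (value of joint prop_lever above 0.83 rad and value of joint prop_pawl above 0.22 rad and velocity of joint prop_lever between -0.05 and 0.05 rad/s); the robot touches nothing.
It fails at once if the arm is lifted (joint below -0.10 rad) (value of joint prop_lever below -0.1 rad).
It fails at once if the arm is forced past its teeth with the pawl engaged (value of joint prop_pawl below 0.08 rad and value of joint prop_lever above 0.34 rad).
It fails at once if the arm is gripped or shoved with more than 60 N (contact force between the fingers and prop_lever above 60 N).
It fails at once if the tape, bolt or feeler gauge is moved by more than 20 mm (distance of any of masking_tape, flange_bolt, feeler_gauge from where it was at the start of the episode above 0.02 m).
It also fails if it takes over 48 s, if anything falls off the work surface, if the arm or the gripper's body presses on something with over 40 N, if the wrist force passes 120 N, or if a joint passes its speed limit or range.

## Working session

There is one attempt and no reset: what is moved stays moved. The work goes in short steps, each a Python script; the robot and the scene stay as the last script left them, time stands still between calls to the robot, and variables do not carry over. Pictures are saved under pics/ and viewed, at most 10 in all, crops included, and the job is handed in when it is done.

```bash
mkdir -p pics; python3 - <<'E'
from station import *
import cv2,numpy as np
for c in("scene","top"):
    im=get_image(c); cv2.imwrite(f"pics/{c}0.png",im[:,:,::-1])
    k=get_calibration(c); print(c,{a:np.round(np.array(b),3).tolist() for a,b in k.items()})
    for n in("prop","roller","pawl_pad","lever_hinge","masking_tape","flange_bolt","feeler_gauge"):
        print(n,[(round(d["score"],2),np.round(d["extent"]).tolist()) for d in spot_in(n,c)[:3]])
o=get_obs();print(o)
E
```

```text
scene {'fx': 474.332, 'fy': 474.332, 'cx': 321.93, 'cy': 208.313, 'R': [[-0.865, -0.501, -0.019], [-0.357, 0.644, -0.677], [0.351, -0.579, -0.736]], 't': [522.626, 236.373, 888.309]}
prop [(0.71, [341.0, 291.0, 87.0, 166.0])]
roller [(0.96, [336.0, 257.0, 47.0, 60.0])]
pawl_pad [(0.89, [364.0, 228.0, 14.0, 43.0])]
lever_hinge [(0.65, [340.0, 291.0, 85.0, 163.0])]
masking_tape [(0.7, [311.0, 247.0, 36.0, 36.0])]
flange_bolt [(0.44, [290.0, 310.0, 21.0, 10.0])]
feeler_gauge [(0.72, [394.0, 259.0, 32.0, 39.0])]
top {'fx': 456.181, 'fy': 456.181, 'cx': 317.626, 'cy': 194.414, 'R': [[0.019, -1.0, -0.02], [-0.996, -0.018, -0.085], [0.085, 0.021, -0.996]], 't': [105.97, 541.803, 1001.762]}
prop [(0.84, [305.0, 227.0, 154.0, 63.0])]
roller [(0.82, [283.0, 233.0, 99.0, 26.0])]
pawl_pad [(0.94, [355.0, 216.0, 39.0, 15.0]), (0.72, [303.0, 228.0, 151.0, 66.0]), (0.42, [357.0, 254.0, 51.0, 8.0])]
lever_hinge [(0.64, [304.0, 227.0, 150.0, 68.0])]
masking_tape [(0.72, [332.0, 179.0, 34.0, 34.0])]
flange_bolt [(0.5, [261.0, 196.0, 5.0, 9.0])]
feeler_gauge [(0.69, [355.0, 254.0, 44.0, 10.0])]
{'t': 0.8, 'joint_pos': array([-7.16902827e+01,  1.24268030e+01,  9.24398828e+01,  3.48855528e-04,
        7.51305917e+01, -6.42749679e+00]), 'qvel': array([-0.06880191,  0.0474206 , -0.00262645,  0.02894038, -0.05787644,
        0.02859623]), 'effort': array([ 5.53727186e-04, -3.96829176e+01, -3.04231775e+01, -5.90932154e-05,
        4.75713005e-04, -1.05037984e-05]), 'tcp_pos': array([ 261.57756693, -567.66101934,  231.31761757]), 'ee_rot': array([ 1.79997257e+02, -3.02858136e-05,  2.47371246e+01]), 'wrist_force': array([-0.64702264, -0.0514903 ,  0.29266355]), 'moment': array([ 0.0290648 , -0.0460432 , -0.01426111]), 'grip_force': 0.0, 'grip_width': 85.7725158157412}
```

```bash
python3 - <<'E'
import cv2
a=cv2.imread("pics/scene0.png")[170:400,230:450];b=cv2.imread("pics/top0.png")[150:290,200:420]
cv2.imwrite("pics/c1.png",cv2.resize(a,None,fx=2.6,fy=2.6));cv2.imwrite("pics/c2.png",cv2.resize(b,None,fx=3.6,fy=3.6))
E
```

```text
(no output)
```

View pics/c1.png

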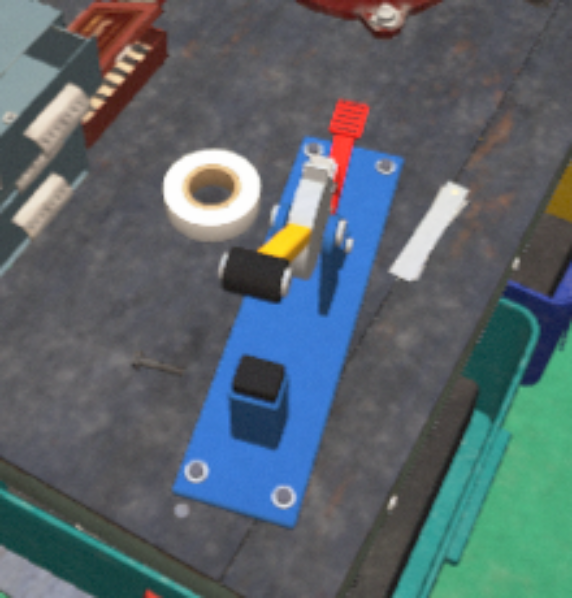

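View pics/c2.png

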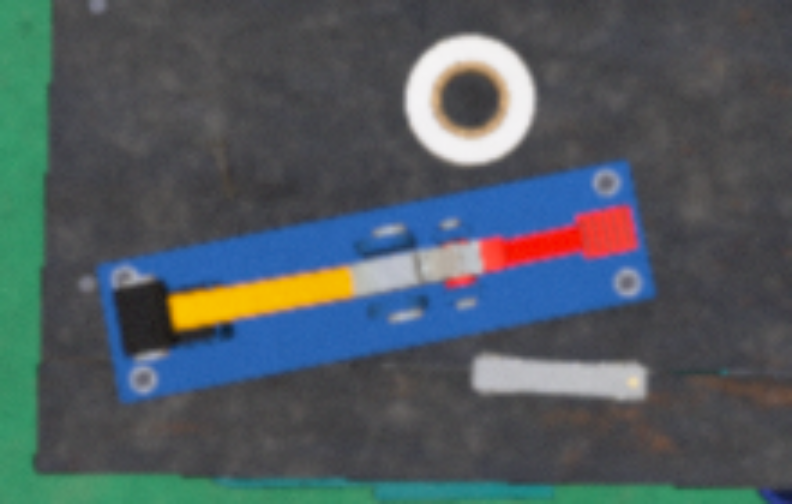

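The scene crop shows the prop with the pad at about (350,118), the roller at (255,275) and the base corners clear. The top crop shows the same, with the pad at (608,230) and the roller at (142,317). The tape and gauge lie clear to the sides. Next I fit the prop pose to the plate corners and check it against the roller and pad.

```bash
cat > h.py <<'E'
from station import *
import numpy as np, cv2
from scipy.optimize import least_squares
K={c:get_calibration(c) for c in("scene","top")}
def proj(c,X):
    k=K[c];p=np.atleast_2d(X)@np.array(k["R"]).T+np.array(k["t"]);return np.c_[k["fx"]*p[:,0]/p[:,2]+k["cx"],k["fy"]*p[:,1]/p[:,2]+k["cy"]]
def W(p,P):  # prop->world, p=[x,y,yaw]
    P=np.atleast_2d(P).astype(float);c,s=np.cos(p[2]),np.sin(p[2])
    return np.c_[p[0]+c*P[:,0]-s*P[:,1],p[1]+s*P[:,0]+c*P[:,1],P[:,2]]
def roller(q): a=.9-q; return [170*np.cos(a),0,90+170*np.sin(a)]
E
python3 - <<'E'
from h import *
C=[[190,-45,8],[-155,-45,8],[-155,45,8],[190,45,8]]
t=np.array([[98,266],[630,162],[655,297],[122,403],[142,317],[608,230]])/3.6+[200,150]
s=np.array([[175,492],[305,138],[403,157],[296,526],[255,275],[350,118]])/2.6+[230,170]
PAD=[-125,0,76]
def f(p,cams=("top","scene")):
    X=W(p,C+[roller(p[3]),PAD]); return np.concatenate([(proj(c,X)-(t if c=="top" else s)).ravel() for c in cams])
for cams in(("top","scene"),("top",),("scene",)):
    r=least_squares(f,[550,100,1.7,.1],args=(cams,),loss="soft_l1",x_scale=[10,10,.1,.1])
    print(cams,r.x.round(3));print(f(r.x,cams).reshape(-1,2).round(1).tolist())
    if len(cams)==2: print(W(r.x,[PAD,roller(r.x[3]),[170,0,104]]).round(1)); np.save("p.npy",r.x)
E
```

```text
('top', 'scene') [4.67418e+02 1.29155e+02 1.78700e+00 1.84000e-01]
[[-1.4, -0.3], [-0.8, -1.1], [0.4, 0.2], [-1.0, 0.7], [0.4, 0.7], [-0.9, 0.7], [-1.4, -1.1], [-0.2, -2.4], [0.9, -1.0], [-0.2, 0.0], [0.6, 0.2], [-0.1, -1.0]]
[[494.3   7.1  76. ]
 [439.9 254.5 201.5]
 [430.9 295.2 104. ]]
('top',) [4.68100e+02 1.27482e+02 1.78400e+00 2.10000e-01]
[[-0.6, -0.8], [0.0, -1.2], [1.2, 0.1], [-0.3, 0.2], [0.1, 0.4], [-0.0, 0.6]]
('scene',) [4.66596e+02 1.30894e+02 1.78900e+00 1.73000e-01]
[[-1.4, 0.0], [-0.4, -1.7], [0.8, -0.4], [0.0, 1.1], [0.9, 0.1], [-0.3, -0.3]]
```

View pics/scene0.png

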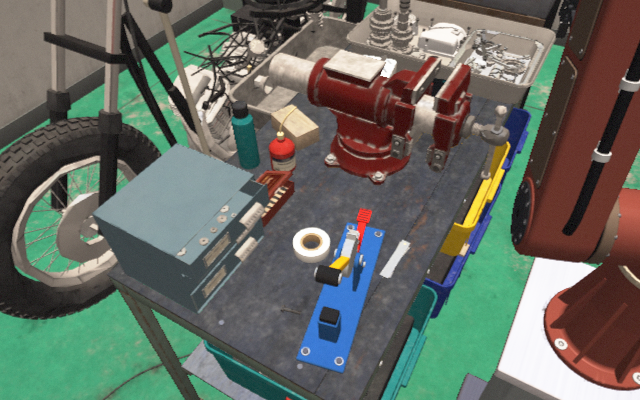

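The vise stands between the start pose and the prop, so I need its position before choosing a path.

```bash
python3 - <<'E'
from h import *
def ray(c,uv,z):
    k=K[c];R=np.array(k["R"]);d=R.T@[(uv[0]-k["cx"])/k["fx"],(uv[1]-k["cy"])/k["fy"],1];o=-R.T@np.array(k["t"]);return (o+d*(z-o[2])/d[2]).round()
print("vise base",ray("scene",(378,178),0));
for uv,z in(((435,165),60),((497,125),100),((468,70),150),((468,70),220),((350,55),200),((350,55),280),((258,178),150)):print(uv,ray("scene",uv,z))
q=np.array(get_obs()["joint_pos"])
for P,y in(([140,-330,400],25),([370,0,400],102.4),([494,7,120],102.4)):print(solve_ik(P,[180,0,y]))
E
```

```text
vise base [ 547. -181.    0.]
(435, 165) [ 425. -228.   60.]
(497, 125) [ 334. -393.  100.]
(468, 70) [ 459. -516.  150.]
(468, 70) [ 434. -397.  220.]
(350, 55) [ 725. -359.  200.]
(350, 55) [ 661. -233.  280.]
(258, 178) [704.  84. 150.]
[-78.2720675  -27.44267537 110.47131076   0.          96.97136461
 -13.2720675 ]
[-10.90547    -25.79138584 109.41931441   0.          96.37207143
 -23.30547   ]
[ -7.33360085   3.85501785 115.0564187    0.          61.08856345
 -19.73360085]
```

View pics/top0.png

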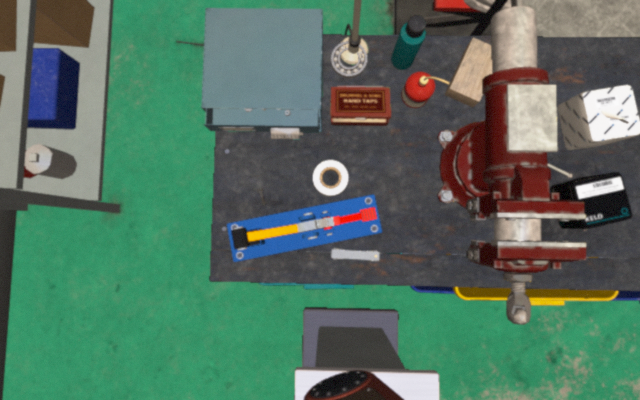

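The top view shows the vise at about y -200 to -500, between the start pose and the prop. I'll rise, retract and swing round it, then press the pawl along its arc while watching the force.

```bash
cat >> h.py <<'E'
def pad(q):
    v=np.array([-89,50.]);c,s=np.cos(q),np.sin(q)   # pad goes down: rotates -x side downwards
    return np.array([-36+c*v[0]-s*v[1],0,26+s*v[0]+c*v[1]])
E
python3 - <<'E'
from h import *
print(pad(.34))
p=np.load("p.npy");yaw=np.degrees(p[2]);O=[180,0,yaw]
grip(0)
o=get_obs();x=o["tcp_pos"]
move_l([x[0],x[1],400],speed=300)
goto([140,-330,400],[180,0,24.7]); goto([370,0,400],O)
goto(W(p,[-126,0,130])[0],O)
move_l(W(p,[-125,0,84])[0],speed=150)
f0=np.array(get_obs()["wrist_force"]);print(get_obs()["t"],f0.round(1),get_obs()["grip_width"])
for q in np.arange(0,.331,.03):
    a=pad(q); a[2]+=11*abs(np.tan(.17-q))
    move_l(W(p,a)[0],speed=60)
    f=np.array(get_obs()["wrist_force"])-f0; print(round(q,2),a.round(),f.round(1))
    if f[2]>30: break
o=get_obs();print(o["t"],o["tcp_pos"])
x=o["tcp_pos"];move_l([x[0],x[1],190],speed=200)
cv2.imwrite("pics/s2.png",cv2.resize(get_image("scene")[170:400,230:450,::-1],None,fx=2.6,fy=2.6))
print(get_obs()["t"])
E
```

```text
[-136.57951984    0.           43.45738208]
6.4083 [ 0.3 -0.1 -0.6] -0.1652382368642958
0.0 [-125.    0.   78.] [0.1 0.2 0.9]
0.03 [-126.    0.   75.] [ 0.5 -0.8  2.1]
0.06 [-128.    0.   72.] [ 0.5 -0.7  2.1]
0.09 [-129.    0.   69.] [ 0.9 -0.9  3.6]
0.12 [-130.    0.   66.] [ 1.6 -1.4  2.9]
0.15 [-131.    0.   62.] [-0.3  0.1  2. ]
0.18 [-133.    0.   59.] [0.1 0.5 0.9]
0.21 [-133.    0.   57.] [ 0.5 -0.2  1.9]
0.24 [-134.    0.   54.] [-0.3  0.6  0.2]
0.27 [-135.    0.   52.] [-0.3 -0.2  1.1]
0.3 [-136.    0.   49.] [-1.7  0.3  1.4]
0.33 [-136.    0.   46.] [-1.5 -0.5  1.7]
9.4083 [496.76717673  -4.18857716  46.07006175]
10.325
```

View pics/s2.png

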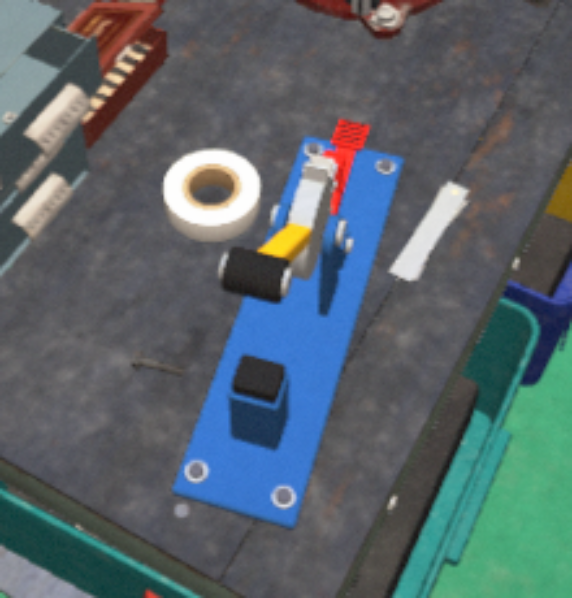

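The pad has dropped from row 118 to row 135 in the crop. I'll check that against the prediction, then push the roller.

```bash
python3 - <<'E'
from h import *
p=np.load("p.npy");O=[180,0,np.degrees(p[2])]
d=lambda q:(proj("scene",W(p,pad(q)))-proj("scene",W(p,pad(0))))[0]*2.6
print([(q,d(q).round(1).tolist()) for q in(.2,.25,.3,.34)])
if d(.22)[1]>16: raise SystemExit("pawl doubtful")
x=get_obs()["tcp_pos"]; move_l([x[0],x[1],300],speed=250)
r=np.array(roller(p[3]))
goto(W(p,[r[0],0,300])[0],O)
move_l(W(p,[r[0],0,r[2]+14+12])[0],speed=120)
f0=np.array(get_obs()["wrist_force"]);print(get_obs()["t"])
for q in np.append(np.arange(.14,.88,.04),[.88,.9,.91]):
    a=np.array(roller(q))+[0,0,14]
    move_l(W(p,a)[0],speed=60)
    f=np.array(get_obs()["wrist_force"])-f0; print(round(q,2),a.round(),f.round(1))
    if np.linalg.norm(f)>28: break
x=get_obs()["tcp_pos"];print(get_obs()["t"],x)
wait(.3);move_l([x[0],x[1],x[2]+100],speed=120)
cv2.imwrite("pics/s3.png",cv2.resize(get_image("scene")[170:400,230:450,::-1],None,fx=2.6,fy=2.6))
print(get_obs()["t"],[(e["score"],e["extent"]) for e in spot_in("roller","scene")],proj("scene",W(p,roller(.9))))
E
```

```text
[(0.2, [1.4, 8.0]), (0.25, [1.5, 10.7]), (0.3, [1.6, 13.6]), (0.34, [1.6, 16.1])]
12.7
0.14 [123.   0. 221.] [-0.3 -0.3 -0.6]
0.18 [128.   0. 216.] [1.1 0.2 1.1]
0.22 [132.   0. 211.] [-1.   0.4  4.1]
0.26 [136.   0. 206.] [ 0.6 -0.4  4.8]
0.3 [140.   0. 200.] [ 0.6 -0.9  4.6]
0.34 [144.   0. 194.] [ 1.9 -0.   3. ]
0.38 [148.   0. 188.] [0.8 0.3 2.9]
0.42 [151.   0. 183.] [1.6 0.8 2.6]
0.46 [154.   0. 176.] [1.6 0.5 2.4]
0.5 [157.   0. 170.] [1.9 0.1 2.7]
0.54 [159.   0. 164.] [ 0.3 -0.3  2.1]
0.58 [161.   0. 157.] [ 1.5 -0.4  1.7]
0.62 [163.   0. 151.] [1.  0.4 1.5]
0.66 [165.   0. 144.] [ 0.1 -0.9  0.5]
0.7 [167.   0. 138.] [ 0.7 -0.4  0.8]
0.74 [168.   0. 131.] [1.  1.2 0.6]
0.78 [169.   0. 124.] [ 0.2 -0.4  1.4]
0.82 [169.   0. 118.] [ 0.4 -0.4  2.1]
0.86 [170.   0. 111.] [1.5 0.4 1.6]
0.88 [170.   0. 107.] [ 0.5 -0.6  2.3]
0.9 [170.   0. 104.] [-0.5  0.5  3.1]
0.91 [170.   0. 102.] [-3.2 -1.  10. ]
18.5333 [431.02368636 295.49879464 103.72300299]
19.875 [(0.63, [334.4, 285.3, 50.8, 117.6])] [[322.0232677  333.30789292]]
```

View pics/s3.png

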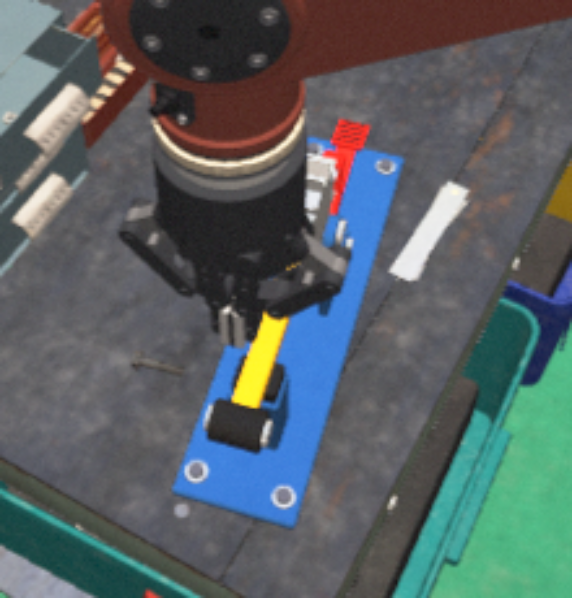

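The roller sits at crop (240,425), which is image (322,333) and matches the predicted home position to within about 0.3 px. The pad is still down at (350,135), the bolt and gauge haven't moved, and the hand is clear.

```bash
python3 -c "
from station import *
wait(.3);print(sign_off(),get_obs()['t'])"
```

```text
the job is handed in; nothing more can be done
the job is handed in; nothing more can be done
```

The job is handed in at about 20 s of the 48 s allowed: the pawl is pressed fully off, the yellow arm lies home on its rest, the hand is clear, and the highest force seen was about 10 N; the last picture shows the bolt and gauge unmoved but the hand hides the tape, and no verdict was returned.

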